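# Level the sprung shelf board with the spirit level

## Robot

A 6-joint arm with a two-finger parallel gripper is mounted at the origin on a cart in front of the work surface, level with it; the furniture and walls round the work are solid. World frame = base frame: x ahead of the robot, y to its left, z up, the work surface at z = 0. Lengths are in m, angles in rad, forces in N, time in s.
With the tool pointing down it reaches from about 0.25 to 0.85 m from the base axis. Payload 12.5 kg.
Tool frame: the origin (TCP) lies midway between the tips of the shut fingers; the grasp point (between the pads) lies 19 mm behind it (robot.grip_point_offset is the distance from the TCP to the grasp point, in m); z points along the fingers, y is the line along which they close (so a half turn about z gives the same grasp; the last joint's range is limited). The gripper opens to 93 mm and grips with 3 to 60 N. Pads are 15 mm wide; open, the fingers measure 128 mm over their backs; the gripper's body (75 mm by 188 mm) begins 65 mm behind the grasp point.
Start: joints at [-1.342, 0.351, 1.652, -0, 1.139, -0.085], TCP at [0.17, -0.523, 0.219] pointing down, gripper open.
Joint ranges: [-2.75, 2.75], [-0.79, 2.1], [0.01, 2.65], [-1.57, 4.71], [0.07, 3.14], [-2.87, 2.87]. Speed limits (rad/s): [2.22, 2.22, 2.79, 3.14, 3.14, 3.14].

## Interface

Orientations are given as a 3x3 rotation matrix whose columns are the frame's x, y, z axes.
In Python, from plant import robot, eyes gives the robot as it stands.
- The arm moves only by the tool jog_arm, never from a script. Its argument "targets" is a list of rows, each an object with "offset": the shift along the world's x, y, z in mm, a list of three; "spin": the turn about the world's z in rad. A call has exactly 8 rows; each row is the pose to reach, as a shift and turn from the pose commanded when the call began; what a row does not reach only later rows make up. A row lasts 1/8 s, in which the tool goes at most 62.5 mm and 10.7 degrees, less where a joint would pass 70% of its speed; a pose out of reach is approached as far as the arm can. A call with a gripper value outside its range is refused whole. "jaw" is the closure, from 0 (fully open) to 1 (shut), set as the call begins (left out, the last holds). The fingers move at their own pace and stop on an object; the grip force is fixed at half the most. Time passes only in rows, so rows that repeat a pose let the fingers close, or fill a call up. It gives the time, the measured TCP pose, the force, the opening and the grip force at its end, in the units of the state.
- robot.get_state(): the state, without advancing time (a new reading comes with each control period).
- eyes.snapshot(name): name is "scene" or "side" or "wrist"; returns (picture, depth): 400x640x3 uint8, red, green, blue; 400x640 float32, m along the optical axis (not along the pixel's ray), 0 where there is no reading.
- eyes.camera_params(name): a dict with "fx", "fy", "cx", "cy" (pixels), "R" (3x3) and "t" (3): a world point X has camera coordinates R X + t. Camera axes: x right, y down, z forward; pixel columns grow to the right and rows downward; lengths in m; the calibration is good to about 2 mm. A picture is of the moment at which its call begins: read the wrist's pose just before it. camera_params takes no time and is no camera call; for the wrist camera it gives the pose at the moment of the call.
- robot.finish_job(): hands the job in; it is judged then, once.
The state is a dict: "time_s": time; "joint_pos": joint angles; "dq": joint speeds; "joint_efforts": joint torques, N m; "tool_pos": TCP position; "ee_rot": TCP orientation; "contact_force": force on the tool from outside, world axes, zero at the start; "torque": the same for the moment, N m; "gripper_width": finger opening in m; "grasp_force": force on a finger pad.
Only numpy, scipy, OpenCV 4.12 (cv2) and the standard library are available. Lean on these libraries where they do the work, as an engineer would, in place of code of your own. Each camera call takes 0.05 s, during which the arm holds its last target. There are 200 camera calls.

## Task

Level the small sprung shelf board that stands on the work table. First slide the spirit level over the board, without picking it up, into the corner where it touches both raised lips; then turn the wing screw at the board's free end to the right height, so that pressing the spirit level down until the screw's foot stands firmly on its steel pad brings the bubble between the two black lines. Finish while holding it so: the program ends still pressing the spirit level down, foot on its pad and bubble between the lines.

Things in the scene. Friction and masses are not known exactly. Their poses are not given: they have to be found in the camera images.
- stand: fixed grey base of the levelling stand, 120 x 370 x 12 mm, a sprung plywood board hinged over it; origin under its centre, on the table; y runs along the board from the wing screw's end (-y) to the hinge end (+y), z up. Hinge axis along x at y = +160, z = 45 mm. Board: 130 mm wide (x), 10 thick, y = +143 to -177 mm, top face 5 mm above the hinge axis when level
- home (a point): point on the board's top face where the spirit level's origin is when it lies in the corner touching both lips; axes of the board (y along it to the hinge end, z out of its top). The aluminium lips, 12 mm high: a long one on the board's +x side, its face 15 mm from this point, and a short one across the hinge end, face at 80 mm
- spirit_level: loose aluminium bar with black end caps, 160 mm long (its y), 30 wide (x), 32 high, about 0.25 kg; origin at the centre of its underside. It starts flat on the board, off the corner and up to 0.2 rad askew. The yellow vial (12 mm thick, 68 long) with the white bubble lies along y in an open notch in the middle of its top; the flat tops of both ends (46 mm long) are free to press on
- level_press (a point): the middle of the flat top of the spirit level's end that is nearer the wing screw: a place to press down on, 57 mm from its centre
- board (a joint): angle of the board about its hinge, rad: 0 = at rest, its spring holding the free end up at a stop 0.05 rad above horizontal; grows as the board is pressed down. To press the board down until the foot meets its pad takes about 5 N at level_press, 8 N at the middle of the level in its corner, and more nearer the hinge
- wing_screw (a joint): angle of the wing screw, rad, -3.5 to 3.3, stays where left (friction 0.05 N m); grows clockwise from above. It is threaded through the board, 0.32 m from the hinge: clockwise drives foot and wing down by 3 mm per rad relative to the board, so the pressed board stands higher there; anticlockwise raises them and lets it sink lower. Its zero is arbitrary; at the start the foot stands out too far
- wing (a point): the middle of the wing of the screw, a black plastic bar 46 mm long (this frame's x axis), 12 mm thick (y) and 22 mm high (z), to be pinched across its thickness; it stands on a round hub of 26 mm whose top is 9 mm below this point, and its underside is at least 12 mm above the board
- foot_tip (a point): the lowest point of the wing screw's steel foot, under the board
- foot_pad (a point): the top of the steel pad on the base where the foot comes to stand when the board is pressed down; foot on pad: foot_tip is less than 1.5 mm above this
- bubble (a joint): place of the white bubble along the vial: reads 0 midway between the two black lines, 0.01 for each mm off the middle, positive toward the level's +y end (hinge end of the board), range -0.21 to 0.21. It floats to the higher end, by 8 (0.8 m of travel) per rad of tilt, and settles in about 1 s. Bubble 16 mm long, lines 25 mm apart: it lies between them within 0.04 of 0

How it is judged:
By the outcome, as a careful person would: the job done as asked, in the order asked, and still so for the second after the job is handed in, while the arm keeps its last pose, push and grip.
It also fails if it takes over 72 s, if anything falls off the work surface, if the arm or the gripper's body presses on something with over 40 N, if the wrist force passes 120 N, or if a joint passes its speed limit or range.

## Working session

There is one attempt and no reset: what is moved stays moved. The work goes in short steps, Python scripts to look and compute and a tool call to move; the robot and the scene stay as the last step left them, time stands still between calls to the robot, and variables do not carry over. Pictures are saved under pics/ and viewed, at most 10 in all, crops included, and the job is handed in when it is done.

Besides the shell and the picture viewer there is one more tool, called after ">>>" by a JSON object that holds its "method" and its "body", one argument or row to a line. jog_arm: Moves the arm, as the interface text tells. Its arguments: {"type":"object","properties":{"targets":{"type":"array","items":{"type":"object","properties":{"offset":{"type":"array","items":{"type":"number"}},"spin":{"type":"number"}}}},"jaw":{"type":"number"}},"required":["targets"]}

```bash
mkdir -p pics; ls
python3 - <<'E'
from plant import robot, eyes
import cv2,numpy as np
for n in ("scene","side"):
    p,d=eyes.snapshot(n); c=eyes.camera_params(n)
    np.savez(f"{n}0.npz",p=p,d=d,**c); cv2.imwrite(f"pics/{n}0.png",p[...,::-1])
    print(n,c['fx'],-c['R'].T@c['t'],c['R'][2])
s=robot.get_state();print(s['time_s'],s['tool_pos'],s['ee_rot'],s['contact_force'])
E
```

```text
pics
scene 437.0091111254047 [0.19150407 0.72032299 0.4955565 ] [ 0.38531945 -0.79262121 -0.47252571]
side 453.21106361414985 [0.48394353 0.83391291 0.56843653] [ 0.06991434 -0.8477638  -0.52574569]
0.1 [ 0.16974541 -0.52281724  0.21816565] [[ 9.51148645e-01  3.08733205e-01 -2.52153918e-04]
 [ 3.08733298e-01 -9.51148096e-01  1.02447092e-03]
 [ 7.64524707e-05 -1.05227244e-03 -9.99999443e-01]] [ 0.12377785 -0.31866377  0.31259776]
```

View pics/scene0.png

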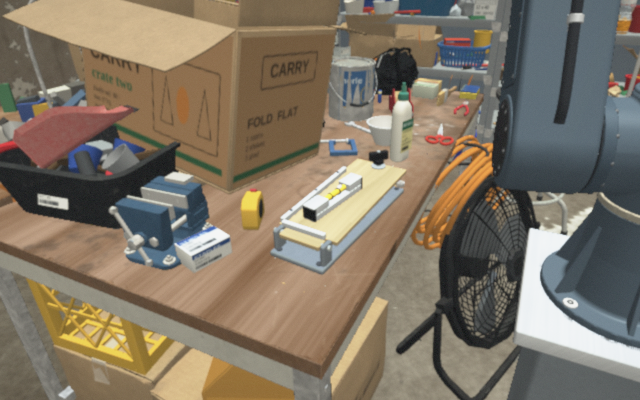

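View pics/side0.png

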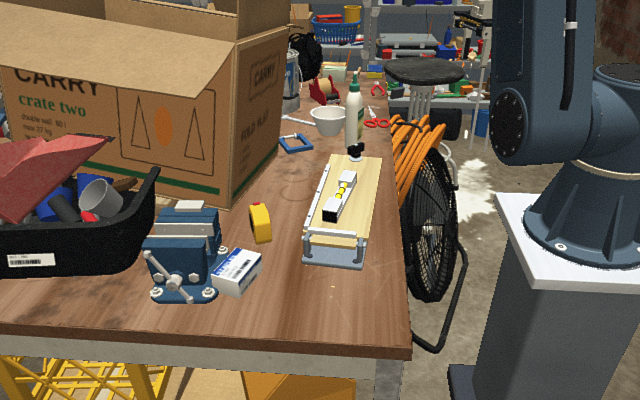

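Both views show the stand: hinge end near the cameras (scene ~(300,235), side ~(335,240)). The long lip is on the left (world +x), the level is at scene (333,197) / side (340,197), and the wing screw is at the far end, scene (378,158) / side (356,152). I'll take a closer crop.

```bash
cat > h.py <<'E'
import numpy as np,cv2
def load(n): return dict(np.load(n))
def pt(z,u,v,d=None):
    d=z['d'][v,u] if d is None else d
    c=np.array([(u-z['cx'])/z['fx']*d,(v-z['cy'])/z['fy']*d,d]); return z['R'].T@(c-z['t'])
def cloud(z):
    v,u=np.mgrid[:400,:640]; d=z['d']
    c=np.stack([(u-z['cx'])/z['fx']*d,(v-z['cy'])/z['fy']*d,d],-1); return (c-z['t'])@z['R']
def plane(z,u,v,h):
    r=z['R'].T@np.array([(u-z['cx'])/z['fx'],(v-z['cy'])/z['fy'],1]); o=-z['R'].T@z['t']
    return o+r*(h-o[2])/r[2]
E
python3 - <<'E'
from h import *
a=load('scene0.npz');b=load('side0.npz')
A=cv2.resize(a['p'][140:275,265:415],None,fx=4,fy=4,interpolation=cv2.INTER_CUBIC)
B=cv2.resize(b['p'][135:270,295:390],None,fx=4,fy=4,interpolation=cv2.INTER_CUBIC)
o=np.hstack([A,B])[...,::-1];o=cv2.resize(o,(784,int(o.shape[0]*784/o.shape[1])));print(o.shape,784/980);cv2.imwrite('pics/c0.png',o)
for z,l in((a,[(370,190),(345,215),(302,230),(360,170),(378,155),(320,212),(350,185)]),(b,[(365,180),(350,215),(325,210),(330,215),(343,180),(352,155)])):
    for u,v in l: print(u,v,pt(z,u,v).round(4),z['p'][v,u])
E
```

```text
(432, 784, 3) 0.8
370 190 [ 0.4728 -0.0695  0.0597] [232 220 171]
345 215 [0.4818 0.0441 0.0565] [237 228 181]
302 230 [0.5317 0.1283 0.0573] [160 162 156]
360 170 [ 0.5263 -0.1449  0.0649] [241 232 187]
378 155 [ 0.4933 -0.1719  0.0981] [32 32 32]
320 212 [0.5219 0.0729 0.0688] [197 202 196]
350 185 [ 0.4997 -0.0219  0.088 ] [193 196 190]
365 180 [ 0.4702 -0.0811  0.0605] [232 213 154]
350 215 [0.4995 0.0574 0.0541] [236 220 162]
325 210 [0.5486 0.0841 0.0812] [153 149 141]
330 215 [0.5385 0.0863 0.0713] [10  5  4]
343 180 [ 0.5186 -0.0263  0.0889] [250 254 254]
352 155 [ 0.5035 -0.1726  0.0784] [0 6 2]
```

View pics/c0.png

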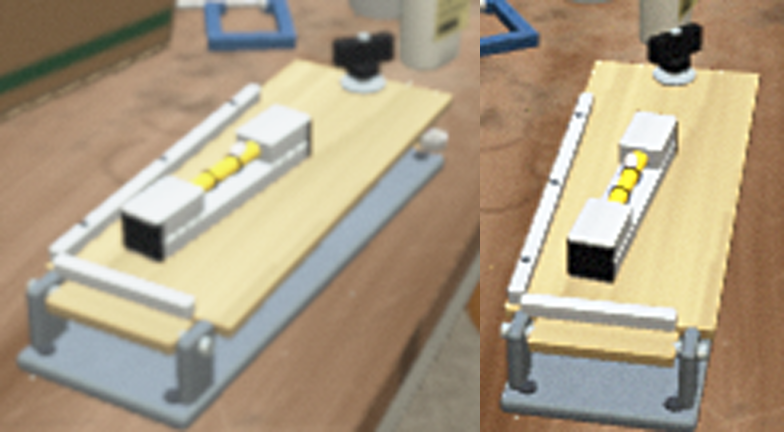

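The crop shows the level askew on the board: near end cap at (145,235), bubble hard towards the wing-screw end. The lips lie to its left and on the near side, and the wing is at (362,55). Next I fit its pose from the depth clouds.

```bash
cat > m.py <<'E'
from h import *
def fit(z):
    P=cloud(z).reshape(-1,3); C=z['p'].reshape(-1,3).astype(int)
    box=(z['d'].ravel()>0)&(P[:,0]>.36)&(P[:,0]<.66)&(P[:,1]>-.28)&(P[:,1]<.25)&(P[:,2]>.03)&(P[:,2]<.125)
    sat=C.max(1)-C.min(1)
    bd=box&(sat>40)&(C[:,0]>190)&(C[:,1]>170)&(P[:,2]<.075)&(C[:,2]>90)
    Q=P[bd]; A=np.c_[Q[:,:2],np.ones(len(Q))]; k=np.linalg.lstsq(A,Q[:,2],rcond=None)[0]
    r=Q[:,2]-A@k; g=abs(r)<.004; k=np.linalg.lstsq(A[g],Q[g,2],rcond=None)[0]
    print('board plane',k.round(4),'std',r[g].std().round(4)); Qb=Q[g]
    print(' board rect',cv2.minAreaRect(Qb[:,:2].astype(np.float32)*1000))
    h=P[:,2]-(P[:,:2]@k[:2]+k[2])
    lip=box&(sat<40)&(C.min(1)>120)&(h>.007)&(h<.016)
    top=box&(sat<45)&(C.min(1)>120)&(h>.026)&(h<.038)
    yel=box&(C[:,0]>180)&(C[:,1]>150)&(C[:,2]<80)&(h>.015)
    blk=box&(C.max(1)<70)&(P[:,1]<-.13)&(h>.012)
    for n,m in(('lip',lip),('top',top),('yel',yel),('wing',blk)):
        q=P[m]
        if len(q)>5:
            print(n,len(q),'mean',q.mean(0).round(4),'h',np.median(h[m]).round(4),'rect',[np.round(x,1) for x in cv2.minAreaRect(q[:,:2].astype(np.float32)*1000)],'z',q[:,2].min().round(3),q[:,2].max().round(3))
    return P,C,h,dict(lip=lip,top=top,yel=yel,wing=blk,board=bd),k
if __name__=='__main__':
    import sys
    for n in sys.argv[1:]: print(n);fit(load(n))
E
python3 m.py scene0.npz side0.npz
```

```text
scene0.npz
board plane [-0.005  -0.052   0.0604] std 0.0009
 board rect ((510.08038330078125, -23.075653076171875), (350.2677001953125, 130.2732696533203), 83.96846008300781)
lip 881 mean [0.5415 0.0395 0.067 ] h 0.0117 rect [array([534.6, -21.8]), array([312.2, 103.1]), np.float64(89.6)] z 0.058 0.078
top 451 mean [0.5212 0.0166 0.088 ] h 0.0316 rect [array([510.2, -45.4]), array([273.7,  34.5]), np.float64(78.6)] z 0.08 0.105
yel 13 mean [0.5167 0.0108 0.0815] h 0.0237 rect [array([516. ,   6.9]), array([45.8,  2.9]), np.float64(76.5)] z 0.078 0.084
wing 171 mean [ 0.4927 -0.1731  0.0934] h 0.0264 rect [array([ 492. , -173.8]), array([44.2, 16.1]), np.float64(33.0)] z 0.079 0.107
side0.npz
board plane [-0.0047 -0.0494  0.0587] std 0.001
 board rect ((511.72869873046875, -24.071792602539062), (350.4523010253906, 129.4521026611328), 83.90406799316406)
lip 694 mean [0.5468 0.0458 0.0654] h 0.0117 rect [array([536. , -19.5]), array([307.2, 102.4]), np.float64(89.6)] z 0.057 0.076
top 400 mean [0.5236 0.0168 0.0868] h 0.0317 rect [array([522.3,   9. ]), array([161.5,  30.4]), np.float64(76.9)] z 0.079 0.093
yel 52 mean [0.521  0.009  0.0821] h 0.0266 rect [array([521.6,   6.4]), array([57.8, 10.2]), np.float64(78.3)] z 0.079 0.084
wing 161 mean [ 0.4953 -0.1732  0.0933] h 0.0286 rect [array([ 494.2, -173.7]), array([46.3, 18.3]), np.float64(33.2)] z 0.078 0.106
```

```bash
cat > n.py <<'E'
from m import *
import sys
for n in sys.argv[1:]:
    P,C,h,M,k=fit(load(n))
    th=-.105
    for it in range(2):
        ex=np.array([np.cos(th),np.sin(th)]);ey=np.array([-ex[1],ex[0]])
        L=P[M['lip']][:,:2]*1000; a,b=L@ex,L@ey
        # long lip: the band of max x
        hist,e=np.histogram(a,np.arange(a.min(),a.max()+5,4)); c=e[hist.argmax()]+2
        s=(abs(a-c)<9); f=np.polyfit(b[s],a[s],1); th-=f[0]
        print('long lip a',np.percentile(a[s],[2,50,98]).round(1),'b',np.percentile(b[s],[2,98]).round(1),'slope',f[0].round(4),'th',th.round(4))
    s=(a<c-12); hist,e=np.histogram(b[s],np.arange(b[s].min(),b[s].max()+5,4)); c2=e[hist.argmax()]+2; s&=abs(b-c2)<9
    print('short lip b',np.percentile(b[s],[2,50,98]).round(1),'a',np.percentile(a[s],[2,98]).round(1))
    B=P[M['board']][:,:2]*1000; print('board a',np.percentile(B@ex,[1,99]).round(1),'b',np.percentile(B@ey,[1,99]).round(1))
    T=P[M['top']]; T=T[(T[:,1]>-.1)&(T[:,1]<.12)]; r=cv2.minAreaRect((T[:,:2]*1000).astype(np.float32))
    ctr=np.array(r[0]); print('level ctr world',ctr.round(1),r[1],r[2],'board coords',(ctr@ex).round(1),(ctr@ey).round(1))
    W=P[M['wing']]; W=W[W[:,2]>W[:,2].max()-.01]; print('wing top',cv2.minAreaRect((W[:,:2]*1000).astype(np.float32)),W.max(0))
E
python3 n.py scene0.npz side0.npz | grep -v rect
```

```text
board plane [-0.005  -0.052   0.0604] std 0.0009
long lip a [560.5 565.8 572.8] b [-62.1 180.2] slope -0.0054 th -0.0996
long lip a [561.4 566.  573.1] b [-65.1 177.2] slope -0.0 th -0.0996
short lip b [172.5 179.  182.3] a [469.8 552.8]
board a [446.1 566.8] b [-140.4  200.6]
level ctr world [521.5   9.8] (160.1624298095703, 31.32900047302246) 77.0717544555664 board coords 518.0 61.6
wing top ((493.07208251953125, -174.5321044921875), (41.983238220214844, 7.660993576049805), 40.52840805053711) [ 0.51039164 -0.15864059  0.10650613]
board plane [-0.0047 -0.0494  0.0587] std 0.001
long lip a [562.  568.4 574.1] b [-61.7 178.1] slope -0.0049 th -0.1001
long lip a [562.9 568.5 574.5] b [-64.5 175.4] slope -0.0 th -0.1001
short lip b [172.  179.  182.8] a [472.6 553.9]
board a [448.  568.7] b [-140.1  199.8]
level ctr world [522.3   9. ] (161.4663848876953, 30.40106201171875) 76.86300659179688 board coords 518.8 61.2
wing top ((495.877685546875, -176.1209259033203), (46.59745407104492, 14.03128719329834), 41.3580436706543) [ 0.51368075 -0.1573833   0.10565344]
```

>>> {"method": "jog_arm", "body": {
  "targets": [
    {"offset": [20, 30, 45], "spin": -0.1},
    {"offset": [45, 75, 90], "spin": -0.2},
    {"offset": [75, 125, 120], "spin": -0.3},
    {"offset": [105, 175, 120], "spin": -0.414},
    {"offset": [135, 228, 120], "spin": -0.414},
    {"offset": [165, 280, 120], "spin": -0.414},
    {"offset": [195, 330, 120], "spin": -0.414},
    {"offset": [225, 380, 120], "spin": -0.414}
  ],
  "jaw": 1
}}

```text
time_s: 1.1
tool_pos: [0.3953, -0.1413, 0.3386]
ee_rot: [[0.995, -0.1, 0.0], [-0.1, -0.995, -0.0], [0.0, 0.0, -1.0]]
contact_force: [0.1, -0.8, 0.1]
gripper_width: 0.0177
grasp_force: 0.0
```

>>> {"method": "jog_arm", "body": {
  "targets": [
    {"offset": [30, 45, -20], "spin": 0},
    {"offset": [58, 95, -40], "spin": 0},
    {"offset": [80, 135, -75], "spin": 0},
    {"offset": [88, 144, -125], "spin": 0},
    {"offset": [88, 144, -180], "spin": 0},
    {"offset": [88, 144, -225], "spin": 0},
    {"offset": [88, 144, -255], "spin": 0},
    {"offset": [88, 144, -270], "spin": 0}
  ]
}}

```text
time_s: 2.1
tool_pos: [0.4821, 0.001, 0.0672]
ee_rot: [[0.995, -0.1, -0.002], [-0.1, -0.995, 0.0], [-0.002, 0.0, -1.0]]
contact_force: [1.3, 0.4, 0.1]
gripper_width: 0.0002
grasp_force: 0.0
```

>>> {"method": "jog_arm", "body": {
  "targets": [
    {"offset": [6, -0.6, 0]},
    {"offset": [12, -1.2, 0]},
    {"offset": [18, -1.8, 0]},
    {"offset": [23, -2.3, 0]},
    {"offset": [28, -2.8, 0]},
    {"offset": [33, -3.3, 0]},
    {"offset": [37, -3.7, 0]},
    {"offset": [40, -4, 0]}
  ]
}}

```text
$.targets[0]: bad value
```

```bash
cat > snap.py <<'E'
import sys; from plant import eyes; import numpy as np,cv2
t=sys.argv[1]
for n in sys.argv[2:]:
    p,d=eyes.snapshot(n); np.savez(f"{n}{t}.npz",p=p,d=d,**eyes.camera_params(n)); cv2.imwrite(f"pics/{n}{t}.png",p[...,::-1])
E
python3 snap.py 1 scene side; python3 n.py scene1.npz side1.npz | grep -E "level|plane|lip a|lip b"
```

```text
board plane [-0.0055 -0.0522  0.0606] std 0.0009
long lip a [560.  565.5 572.5] b [ -0.9 180.8] slope -0.0052 th -0.0998
long lip a [557.8 565.4 571.6] b [ -3.9 180.2] slope -0.011 th -0.0888
short lip b [172.2 179.3 182.8] a [470.3 549.1]
level ctr world [510.   35.4] (117.81502532958984, 63.17976760864258) 76.59603881835938 board coords 503.9 86.0
board plane [-0.0048 -0.0498  0.0587] std 0.001
long lip a [562.1 568.2 573.8] b [-62.1 178.4] slope -0.0044 th -0.1006
long lip a [562.9 568.4 574.1] b [-64.6 175.9] slope -0.0 th -0.1005
short lip b [172.8 179.4 182.9] a [472.4 554. ]
level ctr world [510.6  33.5] (120.57572937011719, 63.020538330078125) 76.37830352783203 board coords 504.7 84.6Traceback (most recent call last):
  File "n.py", line 18, in <module>
    W=P[M['wing']]; W=W[W[:,2]>W[:,2].max()-.01]; print('wing top',cv2.minAreaRect((W[:,:2]*1000).astype(np.float32)),W.max(0))
                               ~~~~~~~~~~^^
    return umr_maximum(a, axis, None, out, keepdims, initial, where)
ValueError: zero-size array to reduction operation maximum which has no identity
```

Spin is required in each row, so I'll add it.

>>> {"method": "jog_arm", "body": {
  "targets": [
    {"offset": [6, -0.6, 0], "spin": 0},
    {"offset": [12, -1.2, 0], "spin": 0},
    {"offset": [18, -1.8, 0], "spin": 0},
    {"offset": [23, -2.3, 0], "spin": 0},
    {"offset": [28, -2.8, 0], "spin": 0},
    {"offset": [33, -3.3, 0], "spin": 0},
    {"offset": [37, -3.7, 0], "spin": 0},
    {"offset": [40, -4, 0], "spin": 0}
  ]
}}

```text
time_s: 3.2
tool_pos: [0.523, -0.0031, 0.0686]
ee_rot: [[0.995, -0.1, -0.0], [-0.1, -0.995, 0.0], [-0.0, 0.0, -1.0]]
contact_force: [-2.3, 0.7, 1.1]
gripper_width: 0.0004
grasp_force: 0.9
```

>>> {"method": "jog_arm", "body": {
  "targets": [
    {"offset": [1, 0, 0], "spin": 0},
    {"offset": [2, 0, 0], "spin": 0},
    {"offset": [2.5, 0, 0], "spin": 0},
    {"offset": [3, 0, 0], "spin": 0},
    {"offset": [3.5, 0, 0], "spin": 0},
    {"offset": [4, 0, 0], "spin": 0},
    {"offset": [4.5, 0, 0], "spin": 0},
    {"offset": [4.5, 0, 0], "spin": 0}
  ]
}}

```text
time_s: 4.2
tool_pos: [0.5273, -0.0031, 0.0686]
ee_rot: [[0.995, -0.1, 0.0], [-0.1, -0.995, 0.0], [0.0, -0.0, -1.0]]
contact_force: [-1.2, 0.4, -0.5]
gripper_width: 0.0001
grasp_force: 0.7
```

```bash
python3 - <<'E'
from plant import robot;s=robot.get_state();print(s['tool_pos'],s['contact_force'])
E
python3 snap.py 2 scene side; python3 n.py scene2.npz side2.npz 2>&1| grep -E "level|plane|lip a|lip b|top"
```

```text
[ 0.52732911 -0.00308757  0.06863499] [-1.20596617  0.36657368 -0.4675542 ]
board plane [-0.0059 -0.052   0.0608] std 0.0009
top 350 mean [0.5466 0.0429 0.0866] h 0.0317 rect [array([535.5, -45.2]), array([273.4,  49.6]), np.float64(83.7)] z 0.079 0.105
long lip a [525.6 532.9 542. ] b [ -2.9 184.7] slope -0.0137 th -0.0913
long lip a [524.3 533.8 540.4] b [-10.9 177.6] slope -0.0215 th -0.0698
short lip b [168.5 174.5 178.3] a [471.6 517.9]
level ctr world [541.7  10.3] (161.7612762451172, 49.555240631103516) 83.66096496582031 board coords 538.5 59.6
wing top ((493.508544921875, -173.9882049560547), (42.82556915283203, 7.561980247497559), 35.1666374206543) [ 0.51291252 -0.16022824  0.10731853]
board plane [-0.006  -0.0495  0.0593] std 0.001
top 264 mean [0.5555 0.0503 0.0851] h 0.0318 rect [array([545.6,  29.5]), array([124. ,  46.1]), np.float64(84.4)] z 0.079 0.092
long lip a [563.6 569.8 573.9] b [  3.5 175.1] slope -0.0046 th -0.1004
long lip a [564.7 570.2 574.4] b [  0.6 172.5] slope -0.0017 th -0.0987
short lip b [171.5 179.2 183. ] a [472.3 558.9]
level ctr world [545.6  29.5] (123.96475219726562, 46.12449264526367) 84.35797882080078 board coords 539.9 84.0
wing top ((482.5384216308594, -183.1350555419922), (17.680118560791016, 5.685613632202148), 59.95322036743164) [ 0.48742245 -0.17552495  0.10490601]
```

>>> {"method": "jog_arm", "body": {
  "targets": [
    {"offset": [0.5, 0, 0], "spin": 0},
    {"offset": [1, 0, 0], "spin": 0},
    {"offset": [1.5, 0, 0], "spin": 0},
    {"offset": [2, 0, 0], "spin": 0},
    {"offset": [2.5, 0, 0], "spin": 0},
    {"offset": [3, 0, 0], "spin": 0},
    {"offset": [3, 0, 0], "spin": 0},
    {"offset": [3, 0, 0], "spin": 0}
  ]
}}

```text
time_s: 5.3
tool_pos: [0.5284, -0.0031, 0.0681]
ee_rot: [[0.995, -0.1, -0.005], [-0.1, -0.995, 0.0], [-0.005, 0.0, -1.0]]
contact_force: [-9.5, -0.6, 3.9]
gripper_width: 0.0008
grasp_force: 5.1
```

>>> {"method": "jog_arm", "body": {
  "targets": [
    {"offset": [-10, 0, 0], "spin": 0},
    {"offset": [-15, 0, 40], "spin": 0},
    {"offset": [-10, -20, 60], "spin": 0},
    {"offset": [0, -65, 60], "spin": 0},
    {"offset": [10, -106, 60], "spin": 0},
    {"offset": [10, -106, 40], "spin": 0},
    {"offset": [10, -106, 15], "spin": 0},
    {"offset": [10, -106, 4], "spin": 0}
  ]
}}

```text
time_s: 6.3
tool_pos: [0.54, -0.1092, 0.0718]
ee_rot: [[0.995, -0.1, -0.0], [-0.1, -0.995, 0.0], [-0.0, 0.0, -1.0]]
contact_force: [0.1, -0.4, -0.3]
gripper_width: 0.0003
grasp_force: 0.0
```

```bash
python3 - <<'E'
from plant import robot;s=robot.get_state();print(s['tool_pos'],s['contact_force'])
E
python3 snap.py 3 scene side; python3 n.py scene3.npz side3.npz 2>&1| grep -E "level|plane|lip a|lip b"
```

```text
[ 0.54001023 -0.10919445  0.07178075] [ 0.06020672 -0.39271359 -0.27085854]
board plane [-0.0046 -0.0519  0.0602] std 0.0009
long lip a [529.7 534.5 543.2] b [-45.5 184.1] slope -0.0074 th -0.0976
long lip a [531.1 535.1 544.2] b [-49.5 180.1] slope -0.0028 th -0.0948
short lip b [170.8 178.1 181.5] a [470.7 522.4]
level ctr world [550.4  -5.6] (190.8671875, 31.805391311645508) 83.83196258544922 board coords 548.3 48.0
board plane [-0.0041 -0.0497  0.0584] std 0.001
long lip a [563.8 570.5 573.9] b [-64.1 173.2] slope -0.0034 th -0.1016
long lip a [564.7 570.5 574.1] b [-66.  171.2] slope -0.0004 th -0.1013
short lip b [172.7 179.8 183.4] a [473.  558.6]
level ctr world [552.   -2.7] (183.53549194335938, 30.05004119873047) 83.9505615234375 board coords 549.4 53.3
```

>>> {"method": "jog_arm", "body": {
  "targets": [
    {"offset": [0.8, 8, 0], "spin": 0},
    {"offset": [1.6, 16, -1], "spin": 0},
    {"offset": [2.2, 22, -1], "spin": 0},
    {"offset": [2.8, 28, -1], "spin": 0},
    {"offset": [3.4, 34, -2], "spin": 0},
    {"offset": [3.9, 39, -2], "spin": 0},
    {"offset": [4.3, 43, -2], "spin": 0},
    {"offset": [4.6, 46, -2], "spin": 0}
  ]
}}

```text
time_s: 7.4
tool_pos: [0.5449, -0.0629, 0.0706]
ee_rot: [[0.995, -0.1, -0.0], [-0.1, -0.995, 0.0], [-0.0, -0.0, -1.0]]
contact_force: [0.1, 0.0, -0.3]
gripper_width: 0.0008
grasp_force: 0.5
```

>>> {"method": "jog_arm", "body": {
  "targets": [
    {"offset": [0.1, 1, 0], "spin": 0},
    {"offset": [0.2, 2, 0], "spin": 0},
    {"offset": [0.3, 3, 0], "spin": 0},
    {"offset": [0.3, 3.5, 0], "spin": 0},
    {"offset": [0.4, 4, 0], "spin": 0},
    {"offset": [0.5, 5, 0], "spin": 0},
    {"offset": [0.5, 5, 0], "spin": 0},
    {"offset": [0.5, 5, 0], "spin": 0}
  ]
}}

```text
time_s: 8.4
tool_pos: [0.5454, -0.058, 0.0707]
ee_rot: [[0.995, -0.1, 0.0], [-0.1, -0.995, 0.0], [0.0, -0.0, -1.0]]
contact_force: [-0.3, -0.7, -0.1]
gripper_width: 0.0004
grasp_force: 0.0
```

>>> {"method": "jog_arm", "body": {
  "targets": [
    {"offset": [0.1, 1, 0], "spin": 0},
    {"offset": [0.2, 2, 0], "spin": 0},
    {"offset": [0.3, 3, 0], "spin": 0},
    {"offset": [0.3, 3.5, 0], "spin": 0},
    {"offset": [0.4, 4, 0], "spin": 0},
    {"offset": [0.4, 4, 0], "spin": 0},
    {"offset": [0.4, 4, 0], "spin": 0},
    {"offset": [0.4, 4, 0], "spin": 0}
  ]
}}

```text
time_s: 9.4
tool_pos: [0.5459, -0.0574, 0.0711]
ee_rot: [[0.995, -0.099, 0.0], [-0.099, -0.995, -0.005], [0.001, 0.005, -1.0]]
contact_force: [-4.0, -25.1, 3.3]
gripper_width: 0.0003
grasp_force: 12.9
```

```bash
python3 snap.py 4 scene
python3 - <<'E'
from h import *
a=load('scene4.npz'); cv2.imwrite('pics/c4.png',cv2.resize(a['p'][120:275,255:425],None,fx=4,fy=3.8,interpolation=cv2.INTER_CUBIC)[...,::-1])
E
```

```text
(no output)
```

View pics/c4.png

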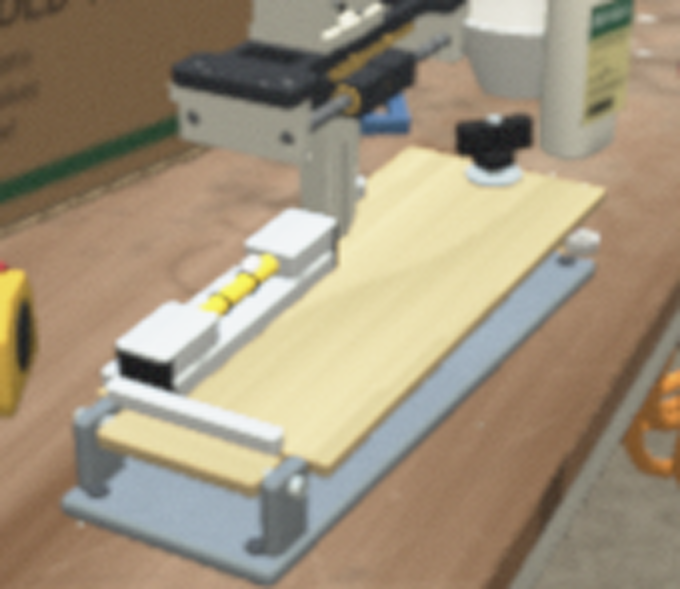

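The level sits in the corner: its cap at (145,365) touches the short lip and its side is along the long lip. A 25 N end push met solid resistance. Now I back off and go over level_press for a measuring press.

>>> {"method": "jog_arm", "body": {
  "targets": [
    {"offset": [-1, -10, 0], "spin": 0},
    {"offset": [-1, -14, 20], "spin": 0},
    {"offset": [-1, -14, 45], "spin": 0},
    {"offset": [1, 10, 48], "spin": 0},
    {"offset": [3, 32, 48], "spin": 0},
    {"offset": [3, 32, 35], "spin": 0},
    {"offset": [3, 32, 26], "spin": 0},
    {"offset": [3, 32, 23], "spin": 0}
  ]
}}

```text
time_s: 10.45
tool_pos: [0.5483, -0.0227, 0.0925]
ee_rot: [[0.995, -0.101, -0.002], [-0.101, -0.995, 0.0], [-0.002, -0.0, -1.0]]
contact_force: [0.4, -0.2, -0.2]
gripper_width: 0.001
grasp_force: 0.0
```

>>> {"method": "jog_arm", "body": {
  "targets": [
    {"offset": [0, 0, -2], "spin": 0},
    {"offset": [0, 0, -3], "spin": 0},
    {"offset": [0, 0, -4], "spin": 0},
    {"offset": [0, 0, -4.5], "spin": 0},
    {"offset": [0, 0, -5], "spin": 0},
    {"offset": [0, 0, -5.5], "spin": 0},
    {"offset": [0, 0, -6], "spin": 0},
    {"offset": [0, 0, -6], "spin": 0}
  ]
}}

```text
time_s: 11.45
tool_pos: [0.549, -0.0222, 0.0877]
ee_rot: [[0.995, -0.1, 0.001], [-0.1, -0.995, -0.0], [0.001, 0.0, -1.0]]
contact_force: [-0.5, -4.4, 4.4]
gripper_width: 0.0005
grasp_force: 2.4
```

>>> {"method": "jog_arm", "body": {
  "targets": [
    {"offset": [0, 0, -0.5], "spin": 0},
    {"offset": [0, 0, -1], "spin": 0},
    {"offset": [0, 0, -1.5], "spin": 0},
    {"offset": [0, 0, -2], "spin": 0},
    {"offset": [0, 0, -2], "spin": 0},
    {"offset": [0, 0, -2], "spin": 0},
    {"offset": [0, 0, -2], "spin": 0},
    {"offset": [0, 0, -2], "spin": 0}
  ]
}}

```text
time_s: 12.45
tool_pos: [0.549, -0.0222, 0.0858]
ee_rot: [[0.995, -0.1, 0.0], [-0.1, -0.995, -0.0], [0.0, 0.0, -1.0]]
contact_force: [-0.7, -3.5, 5.3]
gripper_width: 0.0003
grasp_force: 2.6
```

```bash
python3 snap.py 5 scene side wrist; python3 n.py scene5.npz side5.npz 2>&1| grep -E "plane|wing top|^yel"
```

```text
board plane [-0.0021 -0.0237  0.055 ] std 0.0008
yel 15 mean [0.5492 0.0335 0.0771] h 0.0239 rect [array([549.1,  32.5]), array([45.5,  3. ]), np.float64(84.4)] z 0.074 0.08
wing top ((493.262939453125, -175.68524169921875), (42.66929244995117, 8.745406150817871), 32.92729949951172) [ 0.51354729 -0.1624389   0.09668431]
board plane [-0.0025 -0.021   0.0536] std 0.001
yel 48 mean [0.5542 0.0352 0.0782] h 0.0266 rect [array([554.6,  33. ]), array([58. ,  9.7]), np.float64(83.9)] z 0.075 0.081
wing top ((495.9978942871094, -178.08175659179688), (44.11343765258789, 12.952106475830078), 41.73092269897461) [ 0.51349671 -0.16032442  0.09632825]
```

>>> {"method": "jog_arm", "body": {
  "targets": [
    {"offset": [0, 0, -0.5], "spin": 0},
    {"offset": [0, 0, -1], "spin": 0},
    {"offset": [0, 0, -1.5], "spin": 0},
    {"offset": [0, 0, -2], "spin": 0},
    {"offset": [0, 0, -2], "spin": 0},
    {"offset": [0, 0, -2], "spin": 0},
    {"offset": [0, 0, -2], "spin": 0},
    {"offset": [0, 0, -2], "spin": 0}
  ]
}}

```text
time_s: 13.6
tool_pos: [0.549, -0.0223, 0.0845]
ee_rot: [[0.995, -0.1, 0.001], [-0.1, -0.995, -0.0], [0.001, 0.0, -1.0]]
contact_force: [-3.8, -3.9, 15.3]
gripper_width: 0.0004
grasp_force: 7.6
```

```bash
python3 snap.py 6 scene side wrist; python3 n.py scene6.npz side6.npz 2>&1| grep -E "plane|wing top|^yel"
```

```text
board plane [-0.0022 -0.0167  0.054 ] std 0.0008
yel 13 mean [0.5501 0.0369 0.076 ] h 0.0232 rect [array([549.5,  31.1]), array([47.8,  3.7]), np.float64(83.0)] z 0.075 0.079
wing top ((493.436767578125, -175.70974731445312), (42.105430603027344, 8.968159675598145), 31.69134521484375) [ 0.51370603 -0.1623801   0.09471356]
board plane [-0.0013 -0.0145  0.052 ] std 0.001
yel 44 mean [0.5542 0.0335 0.077 ] h 0.0264 rect [array([554.7,  28.7]), array([57.4, 11.2]), np.float64(85.2)] z 0.074 0.08
wing top ((494.6607360839844, -177.9322509765625), (44.96928024291992, 10.72529411315918), 40.5452995300293) [ 0.51340932 -0.16209377  0.09497958]
```

View pics/wrist6.png

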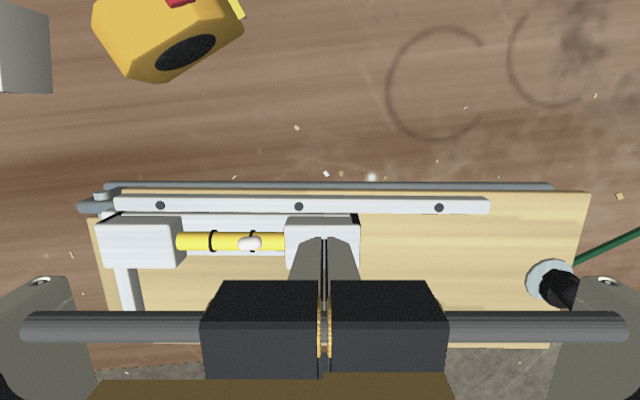

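The wrist view shows the level against both lips, with the bubble at (250,242) over the screw-side line (lines about 213 and 252). So it is ~11 mm off, a tilt of ~0.0145 rad, which agrees with the plane fits. The screw must turn anticlockwise by about 0.0145·320/3 ≈ 1.55 rad. I'm going over the wing.

>>> {"method": "jog_arm", "body": {
  "targets": [
    {"offset": [0, 0, 8], "spin": 0},
    {"offset": [0, 0, 45], "spin": 0},
    {"offset": [-5, -10, 95], "spin": 0.15},
    {"offset": [-15, -45, 125], "spin": 0.3},
    {"offset": [-30, -90, 140], "spin": 0.45},
    {"offset": [-45, -130, 140], "spin": 0.6},
    {"offset": [-55, -153, 140], "spin": 0.75},
    {"offset": [-55, -153, 140], "spin": 0.75}
  ],
  "jaw": 0
}}

```text
time_s: 14.75
tool_pos: [0.4932, -0.1758, 0.2234]
ee_rot: [[0.798, 0.603, -0.001], [0.603, -0.798, 0.001], [-0.0, -0.001, -1.0]]
contact_force: [0.5, -0.3, -0.5]
gripper_width: 0.0756
grasp_force: 0.0
```

```bash
python3 snap.py 7 scene wrist
python3 - <<'E'
from h import *
from m import fit
from plant import robot
print(robot.get_state()['joint_pos'])
z=load('scene7.npz')
for u,v in((400,150),(402,130),(398,110)): print('bottle',pt(z,u,v).round(3))
z=load('wrist7.npz'); P=cloud(z); C=z['p'].astype(int)
m=((C.max(2)<75)&(z['d']>0)&(P[...,2]>.085)&(P[...,2]<.12)&(abs(P[...,0]-.494)<.05)&(abs(P[...,1]+.175)<.05)).astype(np.uint8)
n,l,s,c=cv2.connectedComponentsWithStats(m); i=1+s[1:,4].argmax(); q=P[l==i]
print(s[i],q[:,2].min(),q[:,2].max(),np.median(q[:,2]))
q=q[q[:,2]>.1]; print(len(q),cv2.minAreaRect((q[:,:2]*1000).astype(np.float32)),q.mean(0))
E
```

```text
[-4.28763941e-01  2.98325062e-01  1.71306672e+00  5.62145507e-04
  1.13087870e+00  4.95177223e-01]
bottle [ 0.498 -0.37   0.035]
bottle [ 0.496 -0.368  0.094]
bottle [ 0.511 -0.368  0.147]
[322 170  15  47 293] 0.08506707283276341 0.10672187541327119 0.10411908422818308
257 ((495.6861877441406, -177.17108154296875), (44.588844299316406, 11.79782485961914), 37.543392181396484) [ 0.49550708 -0.17828679  0.10420984]
```

View pics/wrist7.png

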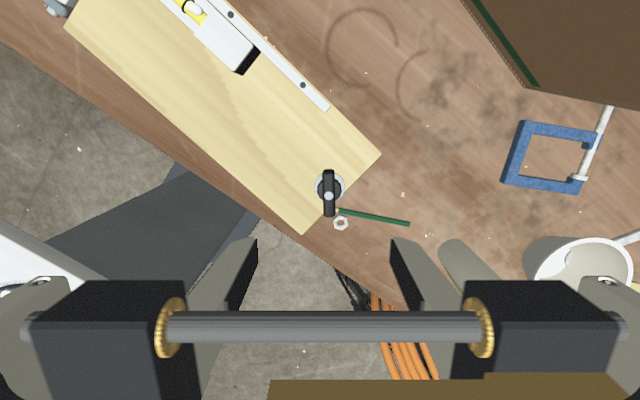

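The wing at (329,193) lies along the tool's x axis, with its middle at (495.5,-177) mm and yaw 0.655. I descend, then grip.

>>> {"method": "jog_arm", "body": {
  "targets": [
    {"offset": [1, -1, -40], "spin": 0},
    {"offset": [2, -2, -80], "spin": 0},
    {"offset": [2, -2, -110], "spin": 0},
    {"offset": [2, -2, -125], "spin": 0},
    {"offset": [2, -2, -132], "spin": 0},
    {"offset": [2, -2, -134], "spin": 0},
    {"offset": [2, -2, -134], "spin": 0},
    {"offset": [2, -2, -134], "spin": 0}
  ]
}}

```text
time_s: 15.85
tool_pos: [0.4961, -0.1773, 0.0903]
ee_rot: [[0.796, 0.605, 0.001], [0.605, -0.796, -0.0], [0.001, 0.001, -1.0]]
contact_force: [0.0, -0.3, 0.5]
gripper_width: 0.093
grasp_force: 0.0
```

>>> {"method": "jog_arm", "body": {
  "targets": [
    {"offset": [0, 0, 0], "spin": 0},
    {"offset": [0, 0, 0], "spin": 0},
    {"offset": [0, 0, 0], "spin": 0},
    {"offset": [0, 0, 0], "spin": 0},
    {"offset": [0, 0, 0], "spin": 0},
    {"offset": [0, 0, 0], "spin": 0},
    {"offset": [0, 0, 0], "spin": 0},
    {"offset": [0, 0, 0], "spin": 0}
  ],
  "jaw": 1
}}

```text
time_s: 16.85
tool_pos: [0.4958, -0.1771, 0.0896]
ee_rot: [[0.796, 0.605, -0.0], [0.605, -0.796, 0.0], [-0.0, -0.0, -1.0]]
contact_force: [-0.2, -0.4, -0.5]
gripper_width: 0.0177
grasp_force: 0.0
```

>>> {"method": "jog_arm", "body": {
  "targets": [
    {"offset": [0, 0, 0], "spin": 0},
    {"offset": [0, 0, 0], "spin": 0},
    {"offset": [0, 0, 0], "spin": 0},
    {"offset": [0, 0, 0.6], "spin": 0.16},
    {"offset": [0, 0, 1], "spin": 0.33},
    {"offset": [0, 0, 1.5], "spin": 0.5},
    {"offset": [0, 0, 2], "spin": 0.67},
    {"offset": [0, 0, 2.5], "spin": 0.84}
  ]
}}

```text
time_s: 17.85
tool_pos: [0.4957, -0.1776, 0.0922]
ee_rot: [[0.075, 0.997, -0.0], [0.997, -0.075, -0.001], [-0.001, -0.0, -1.0]]
contact_force: [-1.0, -3.4, -0.3]
gripper_width: 0.0118
grasp_force: 30.0
```

>>> {"method": "jog_arm", "body": {
  "targets": [
    {"offset": [0, 0, 0.5], "spin": 0.16},
    {"offset": [0, 0, 1], "spin": 0.32},
    {"offset": [0, 0, 1.5], "spin": 0.48},
    {"offset": [0, 0, 2], "spin": 0.62},
    {"offset": [0, 0, 2.2], "spin": 0.71},
    {"offset": [0, 0, 2.2], "spin": 0.71},
    {"offset": [0, 0, 2.2], "spin": 0.71},
    {"offset": [0, 0, 2.2], "spin": 0.71}
  ]
}}

```text
time_s: 18.85
tool_pos: [0.4948, -0.1777, 0.0942]
ee_rot: [[-0.589, 0.808, -0.002], [0.808, 0.589, -0.001], [0.001, -0.002, -1.0]]
contact_force: [-4.8, -5.3, 3.0]
gripper_width: 0.0119
grasp_force: 30.2
```

>>> {"method": "jog_arm", "body": {
  "targets": [
    {"offset": [0, 0, 0], "spin": 0},
    {"offset": [0, 0, 0], "spin": 0},
    {"offset": [0, 0, 0], "spin": 0},
    {"offset": [0, 0, 5], "spin": 0},
    {"offset": [0, 0, 25], "spin": 0},
    {"offset": [0, 0, 60], "spin": -0.15},
    {"offset": [0, 0, 90], "spin": -0.32},
    {"offset": [0, 0, 110], "spin": -0.49}
  ],
  "jaw": 0
}}

```text
time_s: 19.85
tool_pos: [0.4961, -0.1772, 0.2062]
ee_rot: [[-0.133, 0.991, 0.002], [0.991, 0.133, -0.001], [-0.001, 0.002, -1.0]]
contact_force: [0.4, -1.2, -0.4]
gripper_width: 0.0872
grasp_force: 0.0
```

>>> {"method": "jog_arm", "body": {
  "targets": [
    {"offset": [5, 15, 0], "spin": -0.18},
    {"offset": [10, 35, 0], "spin": -0.36},
    {"offset": [20, 60, 0], "spin": -0.54},
    {"offset": [30, 90, 0], "spin": -0.72},
    {"offset": [40, 115, 0], "spin": -0.9},
    {"offset": [48, 135, 0], "spin": -1.08},
    {"offset": [52, 148, 0], "spin": -1.26},
    {"offset": [54, 155, 0], "spin": -1.44}
  ],
  "jaw": 1
}}

```text
time_s: 20.85
tool_pos: [0.55, -0.0213, 0.2046]
ee_rot: [[0.965, 0.262, 0.0], [0.262, -0.965, 0.0], [0.0, -0.0, -1.0]]
contact_force: [0.2, -0.3, -0.3]
gripper_width: 0.0163
grasp_force: 0.0
```

```bash
python3 snap.py 8 scene side wrist; python3 n.py scene8.npz side8.npz 2>&1| grep -E "plane|wing top|level"; python3 -c "
from plant import robot;print(robot.get_state()['tool_pos'],robot.get_state()['ee_rot'][0])"
```

```text
board plane [-0.0059 -0.0519  0.0608] std 0.0009
level ctr world [554.4  36.9] (162.36180114746094, 31.456642150878906) 84.52085876464844 board coords 549.3 83.3
wing top ((495.1434020996094, -174.1191864013672), (8.03249454498291, 41.282196044921875), 39.96604537963867) [ 0.50969034 -0.1569173   0.11105954]
board plane [-0.0039 -0.0497  0.0583] std 0.001
level ctr world [555.7  38.4] (161.20541381835938, 29.880931854248047) 84.18791198730469 board coords 548.4 97.6
wing top ((496.11822509765625, -177.22483825683594), (10.981645584106445, 46.1558837890625), 33.17948913574219) [ 0.51225773 -0.1558669   0.10998357]
[ 0.54978212 -0.02193334  0.20454871] [9.62826781e-01 2.70119562e-01 1.07622367e-04]
```

>>> {"method": "jog_arm", "body": {
  "targets": [
    {"offset": [0, 0, -20], "spin": -0.15},
    {"offset": [0, 0, -45], "spin": -0.3},
    {"offset": [-0.5, 0, -75], "spin": -0.365},
    {"offset": [-0.5, 0, -98], "spin": -0.365},
    {"offset": [-0.5, 0, -109], "spin": -0.365},
    {"offset": [-0.5, 0, -112], "spin": -0.365},
    {"offset": [-0.5, 0, -114], "spin": -0.365},
    {"offset": [-0.5, 0, -115.5], "spin": -0.365}
  ]
}}

```text
time_s: 22.0
tool_pos: [0.5498, -0.0224, 0.0897]
ee_rot: [[0.996, -0.094, 0.001], [-0.094, -0.996, -0.0], [0.001, 0.0, -1.0]]
contact_force: [-1.7, -3.0, 5.0]
gripper_width: 0.0003
grasp_force: 2.3
```

>>> {"method": "jog_arm", "body": {
  "targets": [
    {"offset": [0, 0, -1.5], "spin": 0},
    {"offset": [0, 0, -3], "spin": 0},
    {"offset": [0, 0, -4], "spin": 0},
    {"offset": [0, 0, -5], "spin": 0},
    {"offset": [0, 0, -6], "spin": 0},
    {"offset": [0, 0, -7], "spin": 0},
    {"offset": [0, 0, -7.5], "spin": 0},
    {"offset": [0, 0, -8], "spin": 0}
  ]
}}

```text
time_s: 23.0
tool_pos: [0.5498, -0.0225, 0.0822]
ee_rot: [[0.995, -0.095, 0.001], [-0.095, -0.995, -0.001], [0.001, 0.001, -1.0]]
contact_force: [-5.9, -4.5, 21.5]
gripper_width: 0.0002
grasp_force: 10.4
```

>>> {"method": "jog_arm", "body": {
  "targets": [
    {"offset": [0, 0, 0], "spin": 0},
    {"offset": [0, 0, 0], "spin": 0},
    {"offset": [0, 0, 0], "spin": 0},
    {"offset": [0, 0, 0], "spin": 0},
    {"offset": [0, 0, 0], "spin": 0},
    {"offset": [0, 0, 0], "spin": 0},
    {"offset": [0, 0, 0], "spin": 0},
    {"offset": [0, 0, 0], "spin": 0}
  ]
}}

```text
time_s: 24.0
tool_pos: [0.5498, -0.0225, 0.0823]
ee_rot: [[0.995, -0.095, 0.001], [-0.095, -0.995, -0.001], [0.002, 0.001, -1.0]]
contact_force: [-6.2, -3.9, 17.1]
gripper_width: 0.0002
grasp_force: 8.8
```

```bash
python3 snap.py 9 scene side wrist; python3 n.py scene9.npz side9.npz 2>&1| grep -E "plane|wing top|level"
python3 - <<'E'
from h import *
a=load('wrist9.npz')['p'];b=load('side9.npz')['p']
A=cv2.resize(a[175:325,80:380],None,fx=2.6,fy=2.6,interpolation=cv2.INTER_CUBIC)
cv2.imwrite('pics/c9.png',A[...,::-1])
E
```

```text
board plane [-0.0003 -0.0024  0.0511] std 0.0008
level ctr world [553.9  36. ] (161.04405212402344, 30.977920532226562) 84.18875122070312 board coords 548.3 86.1
wing top ((493.6506652832031, -175.59420776367188), (7.833811283111572, 40.171043395996094), 38.064857482910156) [ 0.50725213 -0.15912666  0.09607729]
board plane [0.0004 0.0002 0.0492] std 0.0009
level ctr world [555.5  36.7] (158.26634216308594, 30.123552322387695) 84.27706909179688 board coords 549.2 90.7
wing top ((495.99591064453125, -179.56472778320312), (13.224538803100586, 47.62541961669922), 36.19289779663086) [ 0.51202939 -0.15698948  0.09459925]
```

View pics/c9.png

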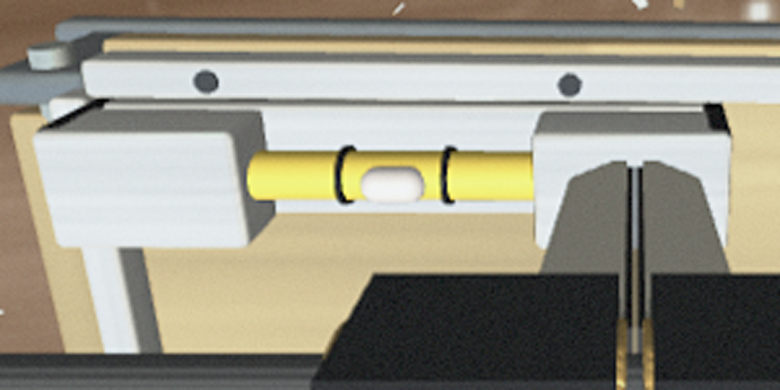

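The bubble spans (362–425), between the lines at 346 and 448 and nearly centred. The press reads 17 N against ~5 N to lower the board, so the foot stands firmly on its pad. Handing in.

```bash
python3 -c "
from plant import robot;print(robot.finish_job())"
```

```text
the job is handed in; nothing more can be done
None
```

The job is handed in at about 24 s: the spirit level lies in the corner against both lips, the wing screw was turned about 1.55 rad anticlockwise, and the arm is still pressing the level down at about 17 N with the foot on its pad (judged from the force, not seen) and the bubble between the lines.

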